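# Crank the sample drum and hold its heavy side down

### The arm

A 6-joint arm with a two-finger parallel gripper is mounted at the origin on the work surface. World frame = base frame: x ahead of the robot, y to its left, z up, the work surface at z = 0. Lengths are in mm, angles in rad, forces in N, time in s.
With the tool pointing down it reaches from about 325 to 850 mm from the base axis. Payload 4.4 kg.
Tool frame: the origin (TCP) lies at the very end of the fingers, on their centre line; the grasp point (between the pads) lies 19 mm behind it; z points along the fingers, y is the line along which they close (so a half turn about z gives the same grasp; the last joint's range is limited). The gripper opens to 94 mm and grips with 3 to 60 N. Pads are 16 mm wide; open, the fingers measure 119 mm over their backs; the gripper's body (75 mm by 177 mm) begins 78 mm behind the grasp point.
Start: joints at [1.073, 0.207, 1.542, -0, 1.393, -0.15], TCP at [195.446, 540.766, 205.447] pointing down, gripper open.
Joint ranges: [-2.73, 2.73], [-0.86, 2.22], [0.23, 2.46], [-1.11, 4.25], [0.08, 2.63], [-2.82, 2.82]. Speed limits (rad/s): [2.79, 2.79, 3.14, 3.14, 3.14, 3.14].

### API

Orientations are given as a unit quaternion [w, x, y, z].
In Python, from plant import manip gives the robot as it stands.
- The arm moves only by the tool drive_tool, never from a script. Its argument "plan" is a list of rows, each a list of 7 numbers: the shift along the tool's x, y, z in m, then the turn, a rotation vector about the tool's x, y, z in degrees, then the opening, from -1 (shut) to 1 (fully open). A call has 1 to 5 rows; each row shifts and turns the commanded pose from where the row before left it, along the tool's axes as they then stand; what a row does not reach is not made up. A row lasts 1/8 s, in which the tool goes at most 62.5 mm and 10.7 degrees, less where a joint would pass 70% of its speed; a pose out of reach is approached as far as the arm can. A call with a gripper value outside its range is refused whole. The fingers move at their own pace and stop on an object; "grip_force" is the grip in N (left out, the last holds). Time passes only in rows, so rows that do not move let the fingers close. It gives the time, the measured TCP pose, the force, the opening and the grip force at its end, in the units of the state.
- manip.observe(): the state, without advancing time (a new reading comes with each control period).
- manip.capture(name): name is "scene" or "top"; returns a dict with "img" (420x560x3 uint8, red, green, blue), "mtx" (3x3 intrinsics, pixels), "D" ([k1, k2, p1, p2, k3] as OpenCV has them; the pictures are not rectified), "world_from_camera" (4x4, takes a point from camera to world coordinates). Camera axes: x right, y down, z forward; pixel columns grow to the right and rows downward; lengths in mm; the calibration is good to about 2 mm. A picture is of the moment at which its call begins. There is no depth.
- manip.close_job(): hands the job in; it is judged then, once.
The state is a dict: "clock": time; "joints": joint angles; "qvel": joint speeds; "effort": joint torques, N m; "position": TCP position; "orientation": TCP orientation; "ft_force": force on the tool from outside, world axes, zero at the start; "moment": the same for the moment, N m; "opening": finger opening in mm; "gripper_force": force on a finger pad.
Only numpy, scipy, OpenCV 4.12 (cv2) and the standard library are available. Lean on these libraries where they do the work, as an engineer would, in place of code of your own. Each camera call takes 0.05 s, during which the arm holds its last target. There are 200 camera calls.

### The job

Pull the flat lock key out of the bridge above the sample drum and slide it edgewise, fully home, into the slot of the beech block, and let it stay there. Then take the drum's crank handle and turn the drum at least one whole turn to feel which side the heavy capsule inside is on, and finish with the heavy side straight down, still gripping the handle and keeping the drum still: do not let go at the end. Leave the other things on the bench where they are.

Things in the scene. Friction and masses are not known exactly. Their poses are not given: they have to be found in the camera images.
- stand: Grey drum stand, fixed to the bench; origin under its middle, z up, y along the axle towards the crank. Base plate 170 (x) by 130 (y) by 12 mm, uprights 50 (x) by 10 mm at y = -45 and +45, joined on top by an aluminium bridge 50 (x) by 100 (y) by 12 mm, its top 211 mm above the bench. The steel drum, 120 mm across and 70 mm wide, turns between the uprights.
- bridge_slot (a point): Middle of the slot through the bridge, at the bridge's top, 96 mm above the axle; axes as the stand's. Slot 8 (x) by 36 (y) mm. The key stands in it at the start, its blade between two lugs (8 mm apart) on the drum's rim, and locks the drum until it is lifted out.
- axle (a point): Centre of the drum on its axle, 115 mm above the bench; axes as the stand's (do not turn with the drum). Inside the drum, out of sight, a 0.65 kg lead capsule is stuck 41 mm off the axle at an unknown angle, different in each run; it turns with the drum and never shifts in it. Six like caps round the drum tell nothing; all else is balanced to within a few degrees.
- drum (a joint): Turn of drum and crank about the axle, rad, 0 as locked, no stops, counts on over turns. Positive about +y: at q the handle is x = 50 sin q, z = 50 cos q mm from the axle. Stiff bearing: friction 0.3 N m (6 N at the handle, same all round) holds the drum where it is left; the capsule's pull of 0.26 N m (5 N) makes steady turning take 11 N with the heavy side level and rising, 1 N falling.
- handle: Crank handle: black sleeve spinning freely on its pin, 18 mm across, 80 mm long, level, parallel to the axle. Origin at its middle, 122 mm from the axle point along the stand's y, 50 mm off the axle; own y along the sleeve. The crank disc (128 mm across) ends 54 mm before the origin. Only bench beneath; its axis travels 65 to 165 mm above the bench, and starts straight above the axle.
- key: Flat steel lock key, upright, 90 g: blade 5 mm thick (x), 30 mm wide (y), 35 mm long, below a dark head 12 mm thick (x), 44 mm wide (y), 36 mm tall. Origin at the middle of the blade's lower edge, z up to the head's top at 71 mm. At the start it stands in the bridge, the head's underside on the bridge's top.
- key_shoulder (a point): Point on the key's axis at the head's underside, 35 mm above the key's origin; axes as the key's.
- slot (a point): Middle of the slot's mouth on top of the beech parking block, 42 mm above the bench; z up. The block, fixed to the bench, is 60 (x) by 80 (y) by 42 mm; the slot is 8 (x) by 36 (y) mm and 37 mm deep: the key, either way round, goes in until its head rests on the block.
- beaker: Bystander: glass beaker, 66 mm across, 70 mm tall; origin under its centre.
- jar: Bystander: amber jar, 48 mm across, 60 mm tall; origin under its centre.
- bottle: Bystander: solvent bottle with blue cap, 86 mm across, 180 mm tall; origin under its centre.
- tipbox: Bystander: pipette tip box, 85 by 120 by 63 mm; origin under its centre.
- spatula: Bystander: spatula with wooden handle lying flat, about 240 mm long; origin under it where blade neck and handle meet.
Things that resemble listed ones, but are neither listed nor needed, are in the scene too. Leave any blue look-alike of the part that bears slot alone.

How it is judged:
By the outcome, as a careful person would: the job done as asked, in the order asked, and still so for the second after the job is handed in, while the arm keeps its last pose, push and grip.
It also fails if it takes over 72 s, if anything falls off the work surface, if the arm or the gripper's body presses on something with over 40 N, if the wrist force passes 120 N, or if a joint passes its speed limit or range.

## Working session

There is one attempt and no reset: what is moved stays moved. The work goes in short steps, Python scripts to look and compute and a tool call to move; the robot and the scene stay as the last step left them, time stands still between calls to the robot, and variables do not carry over. Pictures are saved under pics/ and viewed, at most 10 in all, crops included, and the job is handed in when it is done.

Besides the shell and the picture viewer there is one more tool, called after "Request:" as name(argument=value, ...), one argument or row to a line, values as JSON. drive_tool: Moves the arm, as the interface text tells. Its arguments: {"type":"object","properties":{"plan":{"type":"array"},"grip_force":{"type":"number"}},"required":["plan"]}

```bash
mkdir -p pics; ls; cat > h.py <<'E'
import cv2, numpy as np
from plant import manip
def ray(c,px):
    p=cv2.undistortPoints(np.array([[px]],float),np.array(c["mtx"]),np.array(c["D"]))[0,0]
    T=np.array(c["world_from_camera"]); d=T[:3,:3]@np.array([p[0],p[1],1]); return T[:3,3],d/np.linalg.norm(d)
def onz(c,px,z):
    o,d=ray(c,px); return o+d*(z-o[2])/d[2]
def proj(c,P):
    T=np.linalg.inv(np.array(c["world_from_camera"])); r=cv2.Rodrigues(T[:3,:3])[0]
    return cv2.projectPoints(np.array(P,float).reshape(-1,1,3),r,T[:3,3],np.array(c["mtx"]),np.array(c["D"]))[0][:,0]
def tri(c1,p1,c2,p2):
    o1,d1=ray(c1,p1);o2,d2=ray(c2,p2)
    s=np.linalg.lstsq(np.c_[d1,-d2],o2-o1,rcond=None)[0]
    a,b=o1+s[0]*d1,o2+s[1]*d2; return (a+b)/2,np.linalg.norm(a-b)
E
python3 - <<'E'
from h import *
import pickle
cs={n:manip.capture(n) for n in("scene","top")}
pickle.dump(cs,open("c0.pkl","wb"))
for n,c in cs.items():
    cv2.imwrite(f"pics/{n}0.png",cv2.resize(c["img"][:,:,::-1],(784,588),interpolation=cv2.INTER_CUBIC)); print(n,np.round(c["world_from_camera"],3).tolist(),c["mtx"])
print(manip.observe())
E
```

```text
pics
scene [[-0.368, 0.521, -0.771, 1360.473], [0.93, 0.211, -0.302, 315.988], [0.005, -0.827, -0.561, 710.151], [0.0, 0.0, 0.0, 1.0]] [[438.37092008   0.         283.4186599 ]
 [  0.         438.37092008 205.81600246]
 [  0.           0.           1.        ]]
top [[0.027, -0.999, 0.047, 527.676], [-1.0, -0.027, -0.015, 10.222], [0.016, -0.047, -0.999, 1362.436], [0.0, 0.0, 0.0, 1.0]] [[524.36680443   0.         281.42366344]
 [  0.         524.36680443 207.96500709]
 [  0.           0.           1.        ]]
{'clock': 0.1, 'joints': array([ 1.07349948e+00,  2.07326089e-01,  1.54273514e+00, -9.04093085e-06,
        1.39351510e+00, -1.50471579e-01]), 'qvel': array([ 0.00048226,  0.00028988, -0.00454386,  0.00182509, -0.00222023,
       -0.00113443]), 'effort': array([ 3.02719309e-04, -3.71869075e+01, -2.82291394e+01,  6.99832896e-02,
        3.12364753e-02, -6.38403071e-05]), 'position': array([195.11169146, 540.14248043, 204.44788468]), 'orientation': array([-3.11436439e-04,  1.72543923e-01,  9.85001325e-01, -9.41685546e-04]), 'ft_force': array([0.3415711 , 0.68659277, 0.1535366 ]), 'moment': array([-0.01812432,  0.01085804,  0.01028849]), 'gripper_force': 0.0, 'opening': 94.0310490128429}
```

View pics/scene0.png

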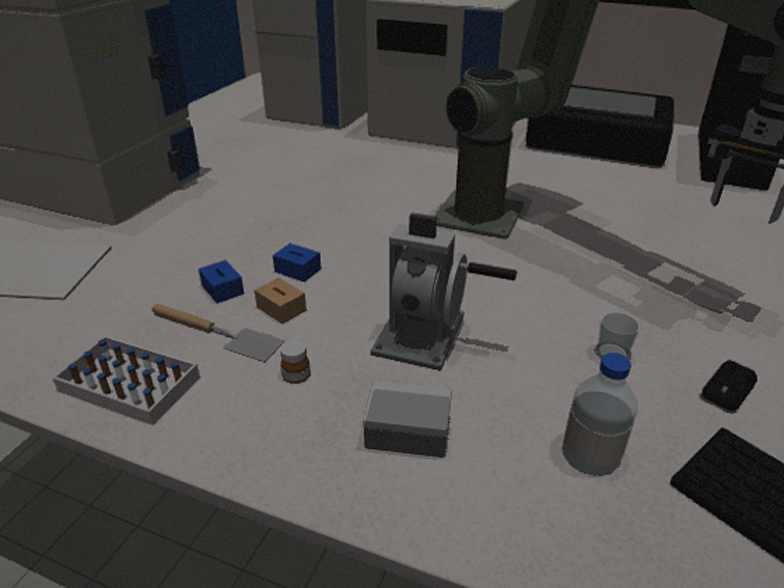

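View pics/top0.png

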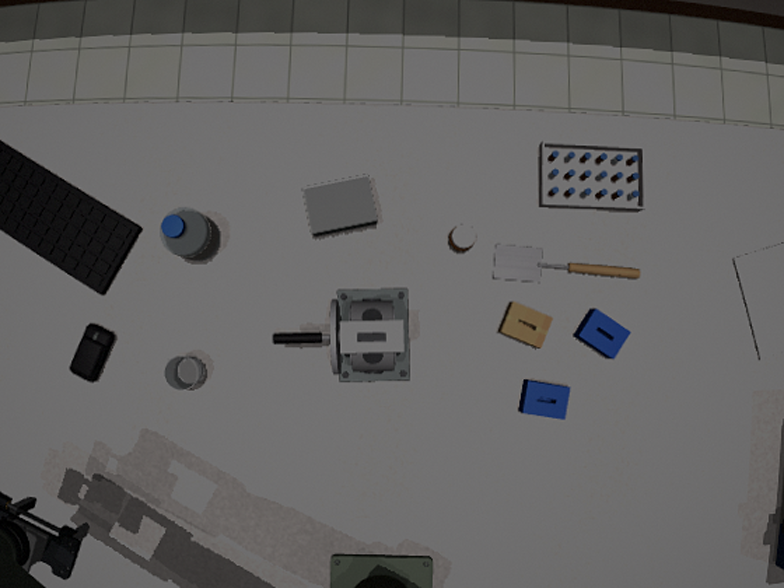

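The top view (1.4x) shows the key at (371,338), the handle at (298,338) pointing left (+y), and the beech block at (525,324). There are two blue look-alike blocks, at (603,333) and (545,400). The beech one matches the description, so I'll measure it and confirm it in an enlarged crop.

```bash
python3 - <<'E'
from h import *
import pickle
cs=pickle.load(open("c0.pkl","rb")); c=cs["top"]; I=c["img"].astype(int)
def big(m,roi):
    x0,y0,x1,y1=roi; k=np.zeros(m.shape,np.uint8); k[y0:y1,x0:x1]=m[y0:y1,x0:x1]
    n,l,s,ce=cv2.connectedComponentsWithStats(k.astype(np.uint8)); i=1+np.argmax(s[1:,4]); 
    cn=max(cv2.findContours((l==i).astype(np.uint8),0,2)[0],key=cv2.contourArea)
    return cv2.minAreaRect(cn),cn,s[i,4]
def rep(name,m,roi,z):
    r,cn,a=big(m,roi); b=cv2.boxPoints(r); W=np.array([onz(c,p,z)[:2] for p in b])
    e=[np.linalg.norm(W[i]-W[(i+1)%4]) for i in range(2)]
    v=W[1]-W[0] if e[0]>e[1] else W[2]-W[1]
    print(name,a,np.round(r[0],1),"ctr",np.round(W.mean(0),1),"size",np.round(e,1),"long ang",round(np.degrees(np.arctan2(v[1],v[0])),1))
    return W
R,G,B=I[...,0],I[...,1],I[...,2]; g=I.mean(2)
print("bridge px",I[236,258],"head",I[241,265],"handle",I[241,212],"beech",I[225,365],"slot",I[232,377],"bright")
roi=(350,205,400,255); 
rep("beech",((R-B>25)&(R>70)),roi,42)
rep("slot",(g<60),(367,222,388,241),42)
rep("head",(g<95),(250,233,279,248),247)
rep("bridge",(g>140),(235,222,295,260),211)
rep("handle",(g<45),(190,232,234,250),165)
a=cv2.resize(c["img"][200:260,340:400,::-1],(390,390),interpolation=2); b=cv2.resize(c["img"][195:285,185:305,::-1],(400,300),interpolation=2)
s=cs["scene"]["img"][140:275,260:380,::-1]; s=cv2.resize(s,(400,450),interpolation=2)
o=np.zeros((600,800,3),np.uint8); o[:390,:390]=a;o[:300,400:]=b; s=cv2.resize(s,(267,300));o[300:,400:667]=s
cv2.imwrite("pics/crop.png",cv2.convertScaleAbs(o,alpha=1.3))
E
```

```text
bridge px [117 117 117] head [48 48 50] handle [28 28 28] beech [111  96  67] slot [60 46 31] bright
beech 705 [375.9 231.5] ctr [ 537.1 -251.6] size [60.  80.1] long ang -110.1
slot 31 [376.7 231.1] ctr [ 538.2 -253.5] size [ 6.6 33.5] long ang -118.0
head 147 [265.  240.5] ctr [510.5  26.5] size [42.5 14.9] long ang -88.4Traceback (most recent call last):
  File "<stdin>", line 21, in <module>
  File "<stdin>", line 10, in rep
  File "<stdin>", line 6, in big
    return _wrapfunc(a, 'argmax', axis=axis, out=out, **kwds)
    return bound(*args, **kwds)
ValueError: attempt to get argmax of an empty sequence
```

```bash
cat > m.py <<'E'
from h import *
import pickle
def region(c,m,roi):
    x0,y0,x1,y1=roi; k=np.zeros(m.shape,np.uint8); k[y0:y1,x0:x1]=m[y0:y1,x0:x1]
    n,l,s,ce=cv2.connectedComponentsWithStats(k); i=1+np.argmax(s[1:,4]); return l==i
def rep(c,name,m,roi,z):
    L=region(c,m,roi); ys,xs=np.nonzero(L)
    P=np.array([onz(c,(x,y),z)[:2] for x,y in zip(xs,ys)],np.float32)
    cm=P.mean(0); w,v=np.linalg.eigh(np.cov(P.T)); d=v[:,1]; r=cv2.minAreaRect(P)
    print(name,len(P),"px",np.round([xs.mean(),ys.mean()],1),"cm",np.round(cm,1),"pca ang",round(np.degrees(np.arctan2(d[1],d[0]))%180,1),"est size",np.round(np.sqrt(12*w),1),"rect",np.round(r[0],1),np.round(r[1],1),round(r[2],1))
E
python3 - <<'E'
from m import *
cs=pickle.load(open("c0.pkl","rb")); c=cs["top"]; I=c["img"].astype(int)
R,G,B=I[...,0],I[...,1],I[...,2]; g=I.mean(2)
br=(R-B>25)
rep(c,"beech all",br,(350,205,400,255),42)
rep(c,"beech bright",br&(R>95)|(g<60),(350,205,400,255),42)
rep(c,"slot",g<75,(367,222,388,241),42)
rep(c,"head",(g<80),(250,233,279,248),247)
rep(c,"bridge",(g>105)|(g<60),(240,224,295,256),211)
rep(c,"handle",(g<45),(190,230,234,250),165)
s=cs["scene"]; I=s["img"].astype(int); R,B=I[...,0],I[...,2]; g=I.mean(2)
rep(s,"Sbeech top",(R-B>25)&(R>105)|((g<75)&(R-B>10)),(178,195,222,222),42)
rep(s,"Sslot",g<75,(190,200,208,214),42)
a=cv2.resize(c["img"][200:260,340:400,::-1],(390,390),interpolation=2); b=cv2.resize(c["img"][195:285,185:305,::-1],(400,300),interpolation=2)
q=cv2.resize(s["img"][140:275,260:380,::-1],(267,300)); t=cv2.resize(s["img"][190:235,175:225,::-1],(230,207),interpolation=2)
o=np.zeros((600,800,3),np.uint8); o[:390,:390]=a;o[:300,400:]=b; o[300:,400:667]=q;o[393:,:230]=t
cv2.imwrite("pics/crop.png",cv2.convertScaleAbs(o,alpha=1.3))
for y in range(228,254,2): print(*[int(v) for v in c["img"][y,190:300:3].mean(1)])
E
```

```text
beech all 737 px [375.7 231.6] cm [ 536.7 -250.8] pca ang 70.1 est size [61.6 81.3] rect [ 536.7 -250.9] [81.  61.3] 69.2
beech bright 789 px [375.  231.7] cm [ 536.6 -249.2] pca ang 71.0 est size [62.4 84.6] rect [ 536.6 -248.6] [85.3 63.2] 69.2
slot 35 px [377.  231.6] cm [ 536.9 -254.1] pca ang 64.2 est size [ 7.  36.8] rect [ 538.4 -252.4] [35.7  7.9] 60.8
head 131 px [265.1 240.4] cm [510.8  26.2] pca ang 92.2 est size [13.3 44.1] rect [511.6  26.5] [12.8 42.5] 1.6
bridge 1083 px [262.9 239. ] cm [513.1  31.7] pca ang 94.0 est size [ 56.3 106.9] rect [512.1  30.3] [ 68.  103.2] 1.6
handle 253 px [212.  241.2] cm [504.3 148.7] pca ang 92.5 est size [16.6 79.6] rect [504.  148.8] [17.3 78.5] 3.5
Sbeech top 641 px [199.4 211.8] cm [ 553.3 -240.1] pca ang 61.6 est size [ 78.6 104.2] rect [ 545.8 -244.1] [119.   92.3] 32.3
Sslot 26 px [199.3 207.7] cm [ 536.7 -249.9] pca ang 68.6 est size [ 9.8 35.1] rect [ 536.7 -250.3] [32.7  9.1] 69.5
114 113 114 113 114 114 114 113 114 114 114 114 113 113 106 105 108 21 62 61 45 70 72 36 38 39 55 53 81 80 87 90 90 70 114 103 105
114 114 114 115 1
[... 888 characters left out ...]
 114 114 115 114 64 76 107 114
114 116 0 1 3 4 5 2 3 0 0 2 12 22 72 46 115 27 116 114 113 115 94 99 98 96 104 104 101 114 113 114 114 65 81 114 114
113 114 108 110 109 69 67 67 67 76 73 72 72 72 68 98 116 23 116 114 113 114 114 114 114 114 115 116 114 114 114 114 114 66 80 113 114
115 114 115 113 115 107 108 107 79 106 105 104 103 103 116 113 110 22 114 113 114 113 115 114 113 114 115 115 114 115 114 114 114 65 82 115 112
114 112 114 113 113 115 114 114 115 114 114 113 113 114 114 104 110 18 116 113 114 116 114 115 116 117 118 117 116 116 116 116 116 65 60 113 115
114 113 112 113 115 115 113 114 113 114 114 114 114 112 113 107 103 23 90 74 84 80 88 65 61 47 49 48 78 73 73 27 67 68 64 114 115
```

View pics/crop.png

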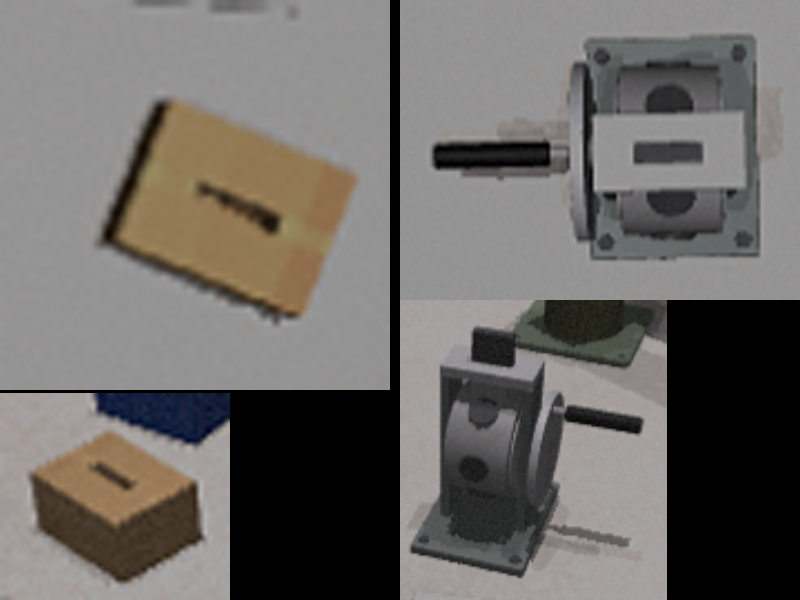

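The crop confirms the beech block, with its open slot at (377,231) in the raw top image and a long axis of about 69.5°. The key is at about (511,26), and the handle middle is about (504,149), so the stand yaw is about 2.7°.

```bash
cat > r.py <<'E'
from h import *
import sys
from scipy.spatial.transform import Rotation as Ro
def rot(o): return Ro.from_quat([o[1],o[2],o[3],o[0]])
def down(yaw): # tool y at world yaw (deg), z down
    y=np.radians(yaw); ey=np.array([np.cos(y),np.sin(y),0]); ez=np.array([0,0,-1.]); return Ro.from_matrix(np.c_[np.cross(ey,ez),ey,ez])
def rows(target,yaw,n,grip,start=None):
    s=manip.observe(); p=np.array(s["position"] if start is None else start[0],float); R=rot(s["orientation"]) if start is None else start[1]
    T=down(yaw); rv=(R.inv()*T).as_rotvec(); st=(np.array(target)-p)/n
    for i in range(n):
        print([*[round(v,4) for v in R.inv().apply(st)/1000],*[round(v,2) for v in np.degrees(rv)/n],grip])
        R=R*Ro.from_rotvec(rv/n)
    return np.array(target,float),R
def st():
    s=manip.observe(); y=rot(s["orientation"]).as_matrix()
    print("t",round(s["clock"],2),"pos",np.round(s["position"],1),"yaw",round(np.degrees(np.arctan2(y[1,1],y[0,1])),2),"z",np.round(y[:,2],3),"F",np.round(s["ft_force"],1),"M",np.round(s["moment"],2),"open",round(s["opening"],1),"gf",round(s["gripper_force"],1),"j",np.round(s["joints"],2))
    return s
E
python3 - <<'E'
from r import *
a=rows([250,460,300],60,2,1)
b=rows([511,26.4,300],2.7,9,1,a)
E
```

```text
[np.float64(-0.0394), np.float64(-0.0285), np.float64(-0.0477), np.float64(-0.06), np.float64(-0.0), np.float64(5.06), 1]
[np.float64(-0.0418), np.float64(-0.0248), np.float64(-0.0478), np.float64(-0.06), np.float64(-0.0), np.float64(5.06), 1]
[np.float64(-0.0492), np.float64(-0.0272), np.float64(-0.0), np.float64(0.0), np.float64(-0.0), np.float64(6.37), 1]
[np.float64(-0.0519), np.float64(-0.0216), np.float64(-0.0), np.float64(0.0), np.float64(-0.0), np.float64(6.37), 1]
[np.float64(-0.054), np.float64(-0.0157), np.float64(-0.0), np.float64(0.0), np.float64(-0.0), np.float64(6.37), 1]
[np.float64(-0.0554), np.float64(-0.0096), np.float64(-0.0), np.float64(0.0), np.float64(-0.0), np.float64(6.37), 1]
[np.float64(-0.0561), np.float64(-0.0034), np.float64(-0.0), np.float64(0.0), np.float64(-0.0), np.float64(6.37), 1]
[np.float64(-0.0562), np.float64(0.0028), np.float64(-0.0), np.float64(0.0), np.float64(-0.0), np.float64(6.37), 1]
[np.float64(-0.0555), np.float64(0.009), np.float64(-0.0), np.float64(0.0), np.float64(-0.0), np.float64(6.37), 1]
[np.float64(-0.0542), np.float64(0.0151), np.float64(-0.0), np.float64(0.0), np.float64(-0.0), np.float64(6.37), 1]
[np.float64(-0.0521), np.float64(0.021), np.float64(0.0), np.float64(0.0), np.float64(-0.0), np.float64(6.37), 1]
```

Request:
drive_tool(
  plan=[
    [-0.03, -0.02, -0.04, 0, 0, 5, 1],
    [-0.035, -0.02, -0.04, 0, 0, 5, 1],
    [-0.049, -0.027, -0.015, 0, 0, 6.4, 1],
    [-0.052, -0.022, 0, 0, 0, 6.4, 1],
    [-0.054, -0.016, 0, 0, 0, 6.4, 1],
  ],
  grip_force=20,
)

```text
clock: 0.72
position: [327.6, 332.6, 300.4]
orientation: [0.0, 0.417, 0.909, 0.0]
ft_force: [0.6, 1.3, -0.1]
opening: 94.0
gripper_force: 0.0
```

Request:
drive_tool(
  plan=[
    [-0.055, -0.01, 0, 0, 0, 6.4, 1],
    [-0.056, -0.003, 0, 0, 0, 6.4, 1],
    [-0.056, 0.003, 0, 0, 0, 6.4, 1],
    [-0.055, 0.009, 0, 0, 0, 6.4, 1],
    [-0.054, 0.015, 0, 0, 0, 6.4, 1],
  ],
)

```text
clock: 1.35
position: [471.7, 92.8, 300.1]
orientation: [-0.0, 0.651, 0.759, -0.0]
ft_force: [0.5, 0.6, 0.3]
opening: 93.9
gripper_force: 0.0
```

```bash
python3 - <<'E'
from r import *
st(); a=rows([511,26.4,290],2.7,3,1); b=rows([511,26.4,217],2.7,4,1,a)
E
```

```text
t 1.35 pos [471.7  92.8 300.1] yaw 8.71 z [-0.  0. -1.] F [0.5 0.6 0.3] M [-0.04  0.07 -0.02] open 93.9 gf 0.0 j [ 0.01 -0.06  1.63  0.    1.57 -0.14]
[np.float64(-0.0239), np.float64(0.0096), np.float64(0.0033), np.float64(-0.01), np.float64(-0.01), np.float64(2.0), 1]
[np.float64(-0.0235), np.float64(0.0104), np.float64(0.0034), np.float64(-0.01), np.float64(-0.01), np.float64(2.0), 1]
[np.float64(-0.0231), np.float64(0.0113), np.float64(0.0034), np.float64(-0.01), np.float64(-0.01), np.float64(2.0), 1]
[np.float64(0.0), np.float64(0.0), np.float64(0.0182), np.float64(-0.0), np.float64(0.0), np.float64(0.0), 1]
[np.float64(0.0), np.float64(0.0), np.float64(0.0182), np.float64(-0.0), np.float64(0.0), np.float64(0.0), 1]
[np.float64(0.0), np.float64(0.0), np.float64(0.0182), np.float64(-0.0), np.float64(0.0), np.float64(0.0), 1]
[np.float64(0.0), np.float64(0.0), np.float64(0.0182), np.float64(-0.0), np.float64(0.0), np.float64(0.0), 1]
```

Request:
drive_tool(
  plan=[
    [-0.0236, 0.01, 0.003, 0, 0, 2, 1],
    [-0.0235, 0.0104, 0.003, 0, 0, 2, 1],
    [-0.0231, 0.0113, 0.004, 0, 0, 2, 1],
    [0, 0, 0.035, 0, 0, 0, 1],
    [0, 0, 0.025, 0, 0, 0, 0.3],
  ],
)

```text
clock: 1.98
position: [510.6, 28.2, 228.5]
orientation: [-0.001, 0.689, 0.725, -0.001]
ft_force: [-0.1, 0.2, -0.2]
opening: 87.1
gripper_force: 0.0
```

Request:
drive_tool(
  plan=[
    [0, 0, 0.01, 0, 0, 0, 0.0],
    [0, 0, 0.003, 0, 0, 0, -0.4],
    [0, 0, 0, 0, 0, 0, -0.4],
  ],
)

```text
clock: 2.35
position: [511.8, 28.6, 218.3]
orientation: [0.001, 0.689, 0.725, 0.0]
ft_force: [-0.5, -0.4, 0.3]
opening: 57.1
gripper_force: 0.0
```

```bash
python3 - <<'E'
from m import *
from r import st
c={n:manip.capture(n) for n in("scene","top")}; pickle.dump(c,open("c1.pkl","wb"));st()
cv2.imwrite("pics/g1.png",cv2.resize(c["scene"]["img"][110:270,240:420,::-1],(675,600),interpolation=2))
E
```

```text
t 2.45 pos [512.   28.6 218.7] yaw 2.94 z [ 0.002 -0.    -1.   ] F [0.7 0.7 0.1] M [-0.12  0.04  0.03] open 49.3 gf 0.0 j [-0.11  0.06  1.68 -0.    1.4  -0.16]
```

View pics/g1.png

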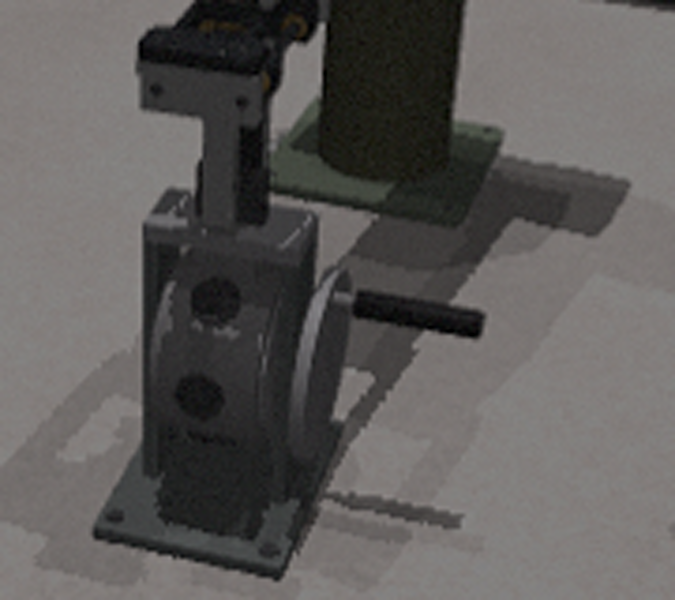

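The fingers straddle the key head above the bridge. I'll shift 2 mm to centre and close.

Request:
drive_tool(
  plan=[
    [-0.002, 0, 0.002, 0, 0, 0, -1],
    [0, 0, 0, 0, 0, 0, -1],
    [0, 0, 0, 0, 0, 0, -1],
    [0, 0, 0, 0, 0, 0, -1],
    [0, 0, 0, 0, 0, 0, -1],
  ],
  grip_force=30,
)

```text
clock: 3.08
position: [511.3, 26.5, 215.5]
orientation: [-0.0, 0.689, 0.725, -0.0]
ft_force: [-0.7, -1.3, 0.0]
opening: 11.5
gripper_force: 30.0
```

Request:
drive_tool(
  plan=[
    [0, 0, 0, 0, 0, 0, -1],
    [0, 0, 0, 0, 0, 0, -1],
  ],
)

```text
clock: 3.32
position: [511.3, 26.5, 215.5]
orientation: [-0.0, 0.689, 0.725, -0.0]
ft_force: [-0.2, 0.6, 0.5]
opening: 11.7
gripper_force: 30.0
```

Request:
drive_tool(
  plan=[
    [0, 0, -0.005, 0, 0, 0, -1],
    [0, 0, -0.02, 0, 0, 0, -1],
    [0, 0, -0.03, 0, 0, 0, -1],
    [0, 0, -0.01, 0, 0, 0, -1],
  ],
)

```text
clock: 3.82
position: [512.5, 26.5, 282.6]
orientation: [0.002, 0.689, 0.725, 0.001]
ft_force: [0.1, -1.3, -0.6]
opening: 11.8
gripper_force: 30.0
```

```bash
python3 - <<'E'
from r import *
st(); a=rows([536.7,-251.2,240],-20.5,8,-1); b=rows([536.7,-251.2,110],-20.5,4,-1,a)
E
```

```text
t 3.83 pos [512.5  26.5 282.6] yaw 2.93 z [ 0.004 -0.    -1.   ] F [ 0.1 -1.3 -0.6] M [-0.09  0.02 -0.05] open 11.8 gf 30.0 j [-0.12  0.02  1.59  0.    1.53 -0.17]
[np.float64(-0.0348), np.float64(0.0012), np.float64(0.0054), np.float64(0.03), np.float64(-0.0), np.float64(2.93), -1]
[np.float64(-0.0347), np.float64(0.003), np.float64(0.0054), np.float64(0.03), np.float64(-0.0), np.float64(2.93), -1]
[np.float64(-0.0345), np.float64(0.0048), np.float64(0.0054), np.float64(0.03), np.float64(-0.0), np.float64(2.93), -1]
[np.float64(-0.0342), np.float64(0.0065), np.float64(0.0054), np.float64(0.03), np.float64(-0.0), np.float64(2.93), -1]
[np.float64(-0.0338), np.float64(0.0083), np.float64(0.0053), np.float64(0.03), np.float64(-0.0), np.float64(2.93), -1]
[np.float64(-0.0334), np.float64(0.01), np.float64(0.0053), np.float64(0.03), np.float64(-0.0), np.float64(2.93), -1]
[np.float64(-0.0328), np.float64(0.0117), np.float64(0.0053), np.float64(0.03), np.float64(-0.0), np.float64(2.93), -1]
[np.float64(-0.0322), np.float64(0.0134), np.float64(0.0053), np.float64(0.03), np.float64(-0.0), np.float64(2.93), -1]
[np.float64(0.0), np.float64(0.0), np.float64(0.0325), np.float64(-0.0), np.float64(0.0), np.float64(0.0), -1]
[np.float64(0.0), np.float64(0.0), np.float64(0.0325), np.float64(-0.0), np.float64(0.0), np.float64(0.0), -1]
[np.float64(0.0), np.float64(0.0), np.float64(0.0325), np.float64(-0.0), np.float64(0.0), np.float64(0.0), -1]
[np.float64(0.0), np.float64(0.0), np.float64(0.0325), np.float64(-0.0), np.float64(0.0), np.float64(0.0), -1]
```

Request:
drive_tool(
  plan=[
    [-0.035, 0.001, 0, 0, 0, 2.93, -1],
    [-0.0347, 0.003, 0.006, 0, 0, 2.93, -1],
    [-0.0345, 0.0048, 0.006, 0, 0, 2.93, -1],
    [-0.0342, 0.0065, 0.006, 0, 0, 2.93, -1],
    [-0.0338, 0.0083, 0.006, 0, 0, 2.93, -1],
  ],
)

```text
clock: 4.45
position: [525.8, -148.0, 255.3]
orientation: [-0.001, 0.776, 0.631, -0.0]
ft_force: [-0.7, 0.5, -1.4]
opening: 11.4
gripper_force: 30.0
```

Request:
drive_tool(
  plan=[
    [-0.0334, 0.01, 0.006, 0, 0, 2.93, -1],
    [-0.0328, 0.0117, 0.005, 0, 0, 2.93, -1],
    [-0.0322, 0.0134, 0.005, 0, 0, 2.93, -1],
    [0, 0, 0.05, 0, 0, 0, -1],
    [0, 0, 0.05, 0, 0, 0, -1],
  ],
)

```text
clock: 5.08
position: [535.3, -252.0, 139.0]
orientation: [0.0, 0.822, 0.569, 0.0]
ft_force: [0.4, -0.6, -1.3]
opening: 11.8
gripper_force: 30.0
```

Request:
drive_tool(
  plan=[
    [0, 0, 0.02, 0, 0, 0, -1],
    [0, 0, 0, 0, 0, 0, -1],
  ],
)

```text
clock: 5.32
position: [533.1, -249.9, 117.2]
orientation: [-0.003, 0.822, 0.57, -0.001]
ft_force: [-0.1, -0.0, -0.8]
opening: 11.5
gripper_force: 30.0
```

```bash
python3 - <<'E'
from m import *
from r import *
c={n:manip.capture(n) for n in("scene","top")}; pickle.dump(c,open("c2.pkl","wb"));st()
rows([536.7,-251.2,95],-20.5,1,-1)
cv2.imwrite("pics/g2.png",cv2.resize(c["scene"]["img"][165:240,155:245,::-1],(720,600),interpolation=2))
E
```

```text
t 5.42 pos [ 535.6 -251.5  120.9] yaw -20.51 z [ 0.001 -0.    -1.   ] F [-0.  -0.7 -0.8] M [-0.07  0.11  0.02] open 12.2 gf 30.0 j [-0.59  0.32  1.58  0.    1.24 -0.23]
[np.float64(0.0007), np.float64(0.0009), np.float64(0.0259), np.float64(0.03), np.float64(0.0), np.float64(-0.01), -1]
```

View pics/g2.png

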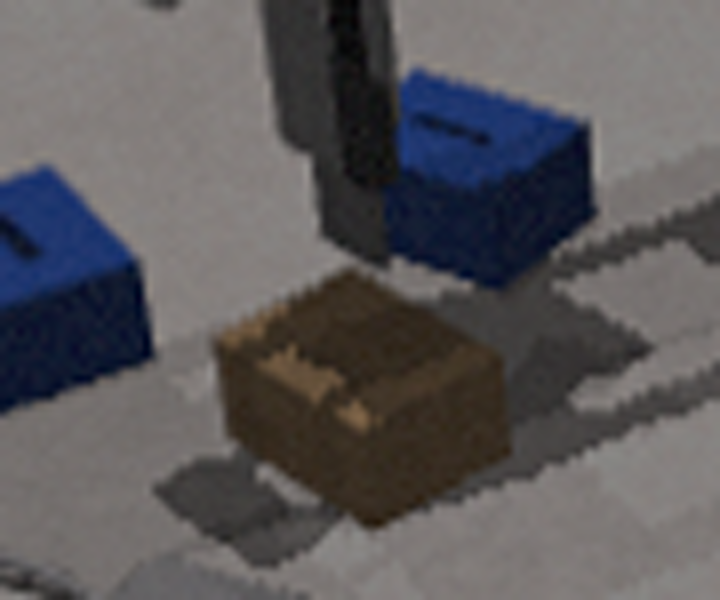

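```bash
python3 - <<'E'
from m import *
c=pickle.load(open("c2.pkl","rb"))["scene"]
y=np.radians(-20.5); ex=np.array([np.cos(y),np.sin(y),0]); el=np.array([-ex[1],ex[0],0])
t=np.array([535.6,-251.5,81.4])
for a,b in((2.5,-15),(2.5,15),(-2.5,-15),(-2.5,15)): print(a,b,proj(c,t+a*ex+b*el))
print("slot ends",proj(c,np.array([536.7,-251.2,42])+18*el),proj(c,np.array([536.7,-251.2,42])-18*el))
E
```

```text
2.5 -15 [[193.22482143 193.35023995]]
2.5 15 [[200.37545785 197.5006512 ]]
-2.5 -15 [[194.71147769 192.60819335]]
-2.5 15 [[201.8654204  196.73688588]]
slot ends [[203.19552682 210.11395946]] [[194.73907558 205.02047137]]
```

Request:
drive_tool(
  plan=[
    [0, 0.001, 0.014, 0, 0, 0, -1],
    [0, 0, 0.014, 0, 0, 0, -1],
    [0, 0, 0, 0, 0, 0, -1],
    [0, 0, 0, 0, 0, 0, -1],
  ],
)

```text
clock: 5.92
position: [536.2, -251.6, 92.4]
orientation: [-0.0, 0.822, 0.57, -0.0]
ft_force: [-0.2, -0.1, 0.1]
opening: 11.7
gripper_force: 30.0
```

```bash
python3 - <<'E'
from m import *
from r import *
c={n:manip.capture(n) for n in("scene","top")}; pickle.dump(c,open("c3.pkl","wb"));s=st()
c0=pickle.load(open("c0.pkl","rb"))["scene"]; c=c["scene"]
ex=rot(s["orientation"]).as_matrix()[:,1]; el=rot(s["orientation"]).as_matrix()[:,0]
t=s["position"]+[0,0,-39.5]
P=np.array([proj(c,t+a*ex+b*el+[0,0,h])[0] for h in(0,20) for a in(2.5,-2.5) for b in(-15,15)]);print(P.round(1).tolist())
def head(c,o): return np.array([proj(c,np.array(o)+a*e1+b*e2+[0,0,h])[0] for h in(0,36) for a in(6,-6) for b in(-22,22)])
y=np.radians(2.7);e1=np.array([np.cos(y),np.sin(y),0]);e2=np.array([-e1[1],e1[0],0]);H=head(c0,[511.2,26.5,211]);print(H.round(1).tolist())
A=cv2.resize(c["img"][180:220,180:220,::-1],(400,400),interpolation=0);B=cv2.resize(c0["img"][140:180,280:320,::-1],(400,400),interpolation=0)
for p in P: cv2.circle(A,tuple(int(v) for v in (p-[179.5,179.5])*10),2,(0,0,255),-1)
for p in H: cv2.circle(B,tuple(int(v) for v in (p-[279.5,139.5])*10),2,(0,0,255),-1)
cv2.imwrite("pics/g3.png",cv2.convertScaleAbs(np.hstack([A,B]),alpha=1.5))
E
```

```text
t 6.03 pos [ 536.5 -251.9   92.9] yaw -20.51 z [ 0.001 -0.001 -1.   ] F [ 0.1  0.3 -0.7] M [-0.08  0.09  0.09] open 11.9 gf 30.0 j [-0.58  0.36  1.6  -0.    1.19 -0.23]
[[194.1, 202.2], [201.1, 206.5], [195.5, 201.5], [202.6, 205.7], [193.2, 196.0], [200.4, 200.2], [194.7, 195.3], [201.9, 199.4]]
[[291.0, 166.9], [309.2, 170.0], [292.6, 164.5], [310.6, 167.6], [291.3, 153.1], [309.8, 156.1], [292.9, 150.8], [311.2, 153.8]]
```

View pics/g3.png

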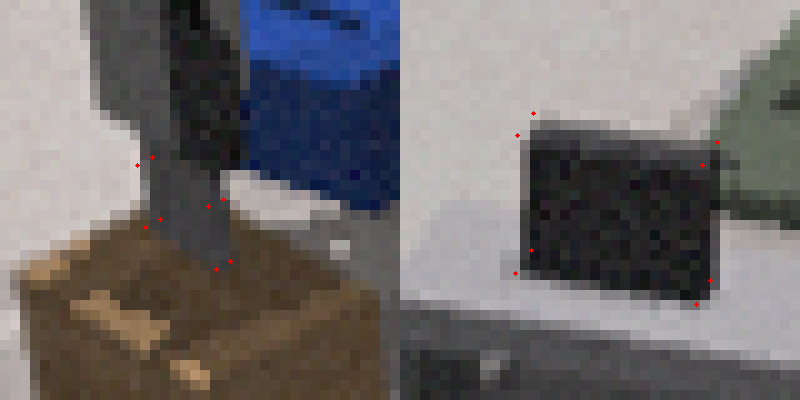

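Left crop: the blade hangs over the block and agrees with the projected corners to within about 0.5 px. Right crop: the key head at the start, with the same small bias. I'll insert slowly.

Request:
drive_tool(
  plan=[
    [0.0005, 0, 0.006, 0, 0, 0, -1],
    [0, 0, 0.004, 0, 0, 0, -1],
    [0, 0, 0.002, 0, 0, 0, -1],
    [0, 0, 0.002, 0, 0, 0, -1],
    [0, 0, 0, 0, 0, 0, -1],
  ],
)

```text
clock: 6.65
position: [536.2, -251.1, 78.2]
orientation: [-0.0, 0.822, 0.57, -0.0]
ft_force: [-0.6, 0.5, -0.4]
opening: 12.0
gripper_force: 30.0
```

Tip is at z ≈ 38.7 with no force, so it is entering the slot.

Request:
drive_tool(
  plan=[
    [0, 0, 0.005, 0, 0, 0, -1],
    [0, 0, 0.005, 0, 0, 0, -1],
    [0, 0, 0.005, 0, 0, 0, -1],
    [0, 0, 0.005, 0, 0, 0, -1],
    [0, 0, 0, 0, 0, 0, -1],
  ],
)

```text
clock: 7.28
position: [535.8, -250.9, 57.7]
orientation: [-0.001, 0.822, 0.57, -0.0]
ft_force: [-0.2, -0.7, -0.9]
opening: 12.0
gripper_force: 30.0
```

Request:
drive_tool(
  plan=[
    [0, 0, 0.005, 0, 0, 0, -1],
    [0, 0, 0.004, 0, 0, 0, -1],
    [0, 0, 0.002, 0, 0, 0, -1],
    [0, 0, 0.0015, 0, 0, 0, -1],
    [0, 0, 0, 0, 0, 0, -1],
  ],
)

```text
clock: 7.9
position: [536.3, -251.1, 46.5]
orientation: [-0.0, 0.822, 0.57, -0.0]
ft_force: [-2.1, 1.7, 3.3]
opening: 11.7
gripper_force: 30.0
```

Request:
drive_tool(
  plan=[
    [0, 0, 0.001, 0, 0, 0, -1],
    [0, 0, 0.001, 0, 0, 0, -1],
    [0, 0, 0, 0, 0, 0, -1],
  ],
)

```text
clock: 8.28
position: [536.3, -251.1, 46.5]
orientation: [-0.0, 0.822, 0.57, -0.0]
ft_force: [-5.6, 3.7, 13.4]
opening: 11.8
gripper_force: 30.0
```

Firmly seated. I'll ease off, open only a little, and retreat.

Request:
drive_tool(
  plan=[
    [0, 0, -0.002, 0, 0, 0, -1],
    [0, 0, 0, 0, 0, 0, -0.4],
    [0, 0, 0, 0, 0, 0, -0.4],
    [0, 0, 0, 0, 0, 0, -0.4],
    [0, 0, 0, 0, 0, 0, -0.4],
  ],
)

```text
clock: 8.9
position: [536.3, -251.1, 45.7]
orientation: [-0.0, 0.822, 0.57, -0.0]
ft_force: [-0.2, -0.5, 0.9]
opening: 28.2
gripper_force: 0.0
```

Request:
drive_tool(
  plan=[
    [0, 0, -0.02, 0, 0, 0, -0.4],
    [0, 0, -0.05, 0, 0, 0, -0.4],
    [0, 0, -0.06, 0, 0, 0, -0.4],
    [0, 0, -0.06, 0, 0, 0, -0.4],
    [0, 0, -0.06, 0, 0, 0, 0],
  ],
)

```text
clock: 9.52
position: [536.2, -251.1, 299.9]
orientation: [0.001, 0.822, 0.57, 0.0]
ft_force: [1.2, -0.9, 0.4]
opening: 35.1
gripper_force: 0.0
```

```bash
python3 - <<'E'
from m import *
from r import *
c={n:manip.capture(n) for n in("scene","top")}; pickle.dump(c,open("c4.pkl","wb"));s=st()
cv2.imwrite("pics/g4.png",cv2.convertScaleAbs(cv2.resize(c["scene"]["img"][180:240,165:245,::-1],(640,480),interpolation=2),alpha=1.5))
a=rows([504.2,153,290],2.7,8,0.0);b=rows([504.2,153,146],2.7,3,0,a)
E
```

```text
t 9.62 pos [ 540.2 -253.5  307.6] yaw -20.5 z [ 0.016 -0.011 -1.   ] F [ 0.4 -0.4  0.7] M [-0.08  0.09  0.05] open 42.6 gf 0.0 j [-0.58  0.18  1.36  0.    1.58 -0.23]
[np.float64(0.046), np.float64(-0.022), np.float64(0.0016), np.float64(0.13), np.float64(0.06), np.float64(-2.9), 0.0]
[np.float64(0.0471), np.float64(-0.0197), np.float64(0.0017), np.float64(0.13), np.float64(0.06), np.float64(-2.9), 0.0]
[np.float64(0.048), np.float64(-0.0173), np.float64(0.0018), np.float64(0.13), np.float64(0.06), np.float64(-2.9), 0.0]
[np.float64(0.0488), np.float64(-0.0148), np.float64(0.0019), np.float64(0.13), np.float64(0.06), np.float64(-2.9), 0.0]
[np.float64(0.0495), np.float64(-0.0123), np.float64(0.0019), np.float64(0.13), np.float64(0.06), np.float64(-2.9), 0.0]
[np.float64(0.0501), np.float64(-0.0098), np.float64(0.002), np.float64(0.13), np.float64(0.06), np.float64(-2.9), 0.0]
[np.float64(0.0505), np.float64(-0.0073), np.float64(0.0021), np.float64(0.13), np.float64(0.06), np.float64(-2.9), 0.0]
[np.float64(0.0508), np.float64(-0.0047), np.float64(0.0021), np.float64(0.13), np.float64(0.06), np.float64(-2.9), 0.0]
[np.float64(0.0), np.float64(-0.0), np.float64(0.048), np.float64(0.0), np.float64(0.0), np.float64(0.0), 0]
[np.float64(0.0), np.float64(-0.0), np.float64(0.048), np.float64(0.0), np.float64(0.0), np.float64(0.0), 0]
[np.float64(0.0), np.float64(-0.0), np.float64(0.048), np.float64(0.0), np.float64(0.0), np.float64(0.0), 0]
```

View pics/g4.png

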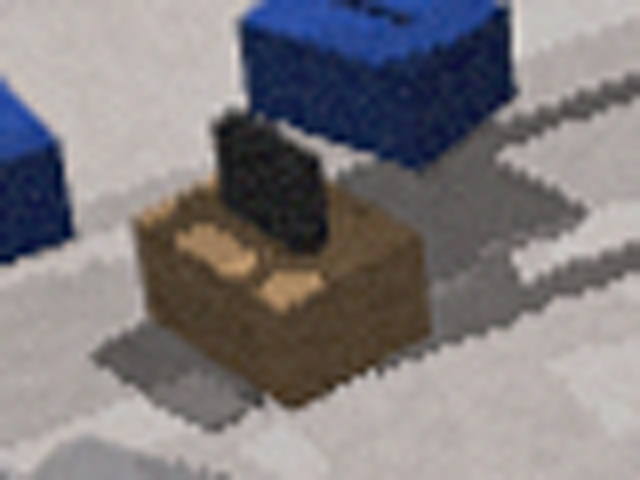

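The key head rests squarely on the beech block. Next, the handle, which I'll grip about 10 mm outboard of its middle.

Request:
drive_tool(
  plan=[
    [0.046, -0.022, 0, 0, 0, -2.9, 0],
    [0.047, -0.0197, 0, 0, 0, -2.9, 0],
    [0.048, -0.017, 0, 0, 0, -2.9, 0],
    [0.049, -0.015, 0, 0, 0, -2.9, 0],
    [0.0495, -0.012, 0, 0, 0, -2.9, 0],
  ],
)

```text
clock: 10.25
position: [513.6, 4.5, 296.6]
orientation: [0.0, 0.743, 0.67, 0.0]
ft_force: [1.3, 0.1, 0.1]
opening: 47.0
gripper_force: 0.0
```

Request:
drive_tool(
  plan=[
    [0.05, -0.01, 0, 0, 0, -2.9, 0],
    [0.0505, -0.007, 0, 0, 0, -2.9, 0],
    [0.052, -0.005, 0, 0, 0, -2.9, 0],
    [0, 0, 0.02, 0, 0, 0, 0],
    [0, 0, 0, 0, 0, 0, 0],
  ],
)

```text
clock: 10.88
position: [498.9, 157.0, 274.8]
orientation: [-0.001, 0.69, 0.724, -0.001]
ft_force: [0.3, 0.3, -0.0]
opening: 47.1
gripper_force: 0.0
```

```bash
python3 - <<'E'
from r import *
st(); rows([504.8,158.5,200],2.7,2,0)
E
```

```text
t 10.88 pos [498.9 157.  274.8] yaw 2.77 z [-0.003 -0.001 -1.   ] F [ 0.3  0.3 -0. ] M [-0.06  0.03 -0.01] open 47.1 gf 0.0 j [ 0.14  0.05  1.57 -0.    1.52  0.09]
[np.float64(0.0006), np.float64(0.0031), np.float64(0.0374), np.float64(-0.09), np.float64(0.01), np.float64(0.04), 0]
[np.float64(0.0006), np.float64(0.003), np.float64(0.0374), np.float64(-0.09), np.float64(0.01), np.float64(0.04), 0]
```

Request:
drive_tool(
  plan=[
    [0.001, 0.003, 0.05, 0, 0, 0, 0],
    [0, 0.003, 0.05, 0, 0, 0, 0],
    [0, 0, 0.027, 0, 0, 0, 0],
    [0, 0, 0, 0, 0, 0, 0],
  ],
)

```text
clock: 11.38
position: [504.7, 156.7, 147.2]
orientation: [-0.002, 0.691, 0.723, -0.002]
ft_force: [-0.5, 0.6, 0.4]
opening: 47.1
gripper_force: 0.0
```

```bash
python3 - <<'E'
from r import *
st()
E
```

```text
t 11.38 pos [504.7 156.7 147.2] yaw 2.6 z [-0.005 -0.001 -1.   ] F [-0.5  0.6  0.4] M [-0.08  0.06 -0.03] open 47.1 gf 0.0 j [ 0.14  0.17  1.71 -0.    1.27  0.09]
```

Request:
drive_tool(
  plan=[
    [0, 0, 0.001, 0, 0, 0, -1],
    [0, 0, 0, 0, 0, 0, -1],
    [0, 0, 0, 0, 0, 0, -1],
    [0, 0, 0, 0, 0, 0, -1],
    [0, 0, 0, 0, 0, 0, -1],
  ],
  grip_force=40,
)

```text
clock: 12.0
position: [507.0, 157.9, 148.9]
orientation: [0.001, 0.69, 0.724, 0.001]
ft_force: [-0.4, -0.5, 3.6]
opening: 16.9
gripper_force: 40.0
```

```bash
python3 - <<'E'
from r import *
st()
E
```

```text
t 12.0 pos [507.  157.9 148.9] yaw 2.7 z [ 0.002  0.    -1.   ] F [-0.4 -0.5  3.6] M [-0.18  0.2   0.01] open 16.9 gf 40.0 j [ 0.14  0.17  1.71 -0.    1.26  0.09]
```

```bash
python3 - <<'E'
import numpy as np
for q in range(0,360,12):
    a,b=np.radians([q,q+12]); print(q,round(.05*(np.sin(b)-np.sin(a)),4),round(.05*(np.cos(a)-np.cos(b)),4))
E
```

```text
0 0.0104 0.0011
12 0.0099 0.0032
24 0.0091 0.0052
36 0.0078 0.007
48 0.0061 0.0085
60 0.0043 0.0095
72 0.0022 0.0102
84 0.0 0.0105
96 -0.0022 0.0102
108 -0.0043 0.0095
120 -0.0061 0.0085
132 -0.0078 0.007
144 -0.0091 0.0052
156 -0.0099 0.0032
168 -0.0104 0.0011
180 -0.0104 -0.0011
192 -0.0099 -0.0032
204 -0.0091 -0.0052
216 -0.0078 -0.007
228 -0.0061 -0.0085
240 -0.0043 -0.0095
252 -0.0022 -0.0102
264 0.0 -0.0105
276 0.0022 -0.0102
288 0.0043 -0.0095
300 0.0061 -0.0085
312 0.0078 -0.007
324 0.0091 -0.0052
336 0.0099 -0.0032
348 0.0104 -0.0011
```

Request:
drive_tool(
  plan=[
    [0, 0.0104, 0.0011, 0, 0, 0, -1],
    [0, 0.0099, 0.0032, 0, 0, 0, -1],
  ],
)

```text
clock: 12.25
position: [527.0, 158.9, 143.3]
orientation: [-0.0, 0.69, 0.724, -0.0]
ft_force: [-1.5, 1.1, -0.8]
opening: 17.2
gripper_force: 40.0
```

Request:
drive_tool(
  plan=[
    [0, 0.0091, 0.0052, 0, 0, 0, -1],
    [0, 0.0078, 0.007, 0, 0, 0, -1],
  ],
)

```text
clock: 12.5
position: [542.9, 159.7, 129.9]
orientation: [-0.001, 0.69, 0.723, -0.001]
ft_force: [-4.5, 0.8, -0.8]
opening: 17.0
gripper_force: 40.0
```

Request:
drive_tool(
  plan=[
    [0, 0.0061, 0.0085, 0, 0, 0, -1],
  ],
)

```text
clock: 12.62
position: [548.3, 160.0, 121.2]
orientation: [-0.002, 0.69, 0.724, -0.002]
ft_force: [-6.2, 0.2, -1.0]
opening: 16.9
gripper_force: 40.0
```

Request:
drive_tool(
  plan=[
    [0, 0.0043, 0.0095, 0, 0, 0, -1],
    [0, 0.0022, 0.0102, 0, 0, 0, -1],
  ],
)

```text
clock: 12.88
position: [553.5, 160.2, 101.5]
orientation: [-0.002, 0.69, 0.724, -0.002]
ft_force: [-9.1, 1.2, 3.5]
opening: 16.8
gripper_force: 40.0
```

Request:
drive_tool(
  plan=[
    [0, 0.0, 0.0105, 0, 0, 0, -1],
    [0, -0.0022, 0.0102, 0, 0, 0, -1],
  ],
)

```text
clock: 13.12
position: [550.4, 160.1, 81.5]
orientation: [-0.003, 0.69, 0.724, -0.003]
ft_force: [-13.2, -0.2, 10.5]
opening: 16.8
gripper_force: 40.0
```

Request:
drive_tool(
  plan=[
    [0, -0.0043, 0.0095, 0, 0, 0, -1],
    [0, -0.0061, 0.0085, 0, 0, 0, -1],
  ],
)

```text
clock: 13.38
position: [541.1, 159.6, 65.7]
orientation: [-0.002, 0.69, 0.724, -0.002]
ft_force: [-13.9, -1.3, 22.4]
opening: 17.1
gripper_force: 40.0
```

Request:
drive_tool(
  plan=[
    [0, -0.0078, 0.007, 0, 0, 0, -1],
    [0, -0.0091, 0.0052, 0, 0, 0, -1],
  ],
)

```text
clock: 13.62
position: [530.7, 159.1, 56.7]
orientation: [0.003, 0.69, 0.724, 0.003]
ft_force: [-2.1, -1.3, 21.0]
opening: 17.2
gripper_force: 40.0
```

Request:
drive_tool(
  plan=[
    [0, -0.0099, 0.0032, 0, 0, 0, -1],
    [0, -0.0104, 0.0011, 0, 0, 0, -1],
  ],
)

```text
clock: 13.88
position: [516.1, 158.4, 50.9]
orientation: [0.007, 0.69, 0.723, 0.008]
ft_force: [13.0, 1.5, -12.5]
opening: 17.2
gripper_force: 40.0
```

```bash
cat > fit.py <<'E'
import numpy as np
from scipy.optimize import least_squares
P=np.array([[507,148.9],[527,143.3],[542.9,129.9],[548.3,121.2],[553.5,101.5],[550.4,81.5],[541.1,65.7],[530.7,56.7],[516.1,50.9]])
r=least_squares(lambda c:np.hypot(P[:,0]-c[0],P[:,1]-c[1])-50,[504,99]); print(r.x,r.fun.round(1))
print(np.degrees(np.arctan2(P[:,0]-r.x[0],P[:,1]-r.x[1])).round(1))
r=least_squares(lambda c:np.hypot(P[:,0]-c[0],P[:,1]-c[1])-c[2],[504,99,50]); print(r.x,r.fun.round(1))
E
python3 fit.py; python3 -c "
from r import *
st()"
```

```text
[503.61284901  99.01414666] [ 0.   0.1 -0.  -0.1 -0.1 -0.   0.2  0.2 -0.3]
[  3.9  27.8  51.8  63.6  87.1 110.5 131.6 147.4 165.5]
[503.64696884  99.01591557  49.9734653 ] [ 0.   0.1 -0.  -0.1 -0.1 -0.   0.2  0.3 -0.3]
t 13.88 pos [516.1 158.4  50.9] yaw 2.68 z [ 0.022  0.002 -1.   ] F [ 13.    1.5 -12.5] M [ 0.24 -2.46  0.11] open 17.2 gf 40.0 j [ 0.14  0.3   1.78 -0.    1.04  0.09]
```

```bash
python3 - <<'E'
import numpy as np
for q in range(188,560,12):
    a,b=np.radians([q,q+12]); print(q,"->",q+12,round(.05*(np.sin(b)-np.sin(a)),4),round(.05*(np.cos(a)-np.cos(b)),4))
E
```

```text
188 -> 200 -0.0101 -0.0025
200 -> 212 -0.0094 -0.0046
212 -> 224 -0.0082 -0.0064
224 -> 236 -0.0067 -0.008
236 -> 248 -0.0049 -0.0092
248 -> 260 -0.0029 -0.01
260 -> 272 -0.0007 -0.0104
272 -> 284 0.0015 -0.0104
284 -> 296 0.0036 -0.0098
296 -> 308 0.0055 -0.0089
308 -> 320 0.0073 -0.0075
320 -> 332 0.0087 -0.0058
332 -> 344 0.0097 -0.0039
344 -> 356 0.0103 -0.0018
356 -> 368 0.0104 0.0004
368 -> 380 0.0101 0.0025
380 -> 392 0.0094 0.0046
392 -> 404 0.0082 0.0064
404 -> 416 0.0067 0.008
416 -> 428 0.0049 0.0092
428 -> 440 0.0029 0.01
440 -> 452 0.0007 0.0104
452 -> 464 -0.0015 0.0104
464 -> 476 -0.0036 0.0098
476 -> 488 -0.0055 0.0089
488 -> 500 -0.0073 0.0075
500 -> 512 -0.0087 0.0058
512 -> 524 -0.0097 0.0039
524 -> 536 -0.0103 0.0018
536 -> 548 -0.0104 -0.0004
548 -> 560 -0.0101 -0.0025
```

Request:
drive_tool(
  plan=[
    [0, -0.0104, -0.001, 0, 0, 0, -1],
    [0, -0.0101, -0.0025, 0, 0, 0, -1],
  ],
)

```text
clock: 14.12
position: [490.3, 157.0, 51.1]
orientation: [0.003, 0.69, 0.723, 0.004]
ft_force: [9.3, 1.8, -10.7]
opening: 17.2
gripper_force: 40.0
```

Request:
drive_tool(
  plan=[
    [0, -0.0094, -0.0046, 0, 0, 0, -1],
    [0, -0.0082, -0.0064, 0, 0, 0, -1],
  ],
)

```text
clock: 14.38
position: [470.8, 155.9, 61.5]
orientation: [0.002, 0.69, 0.723, 0.002]
ft_force: [6.3, 0.5, -10.8]
opening: 17.1
gripper_force: 40.0
```

Request:
drive_tool(
  plan=[
    [0, -0.0067, -0.008, 0, 0, 0, -1],
    [0, -0.0049, -0.0092, 0, 0, 0, -1],
  ],
)

```text
clock: 14.62
position: [457.8, 155.3, 78.9]
orientation: [0.001, 0.69, 0.723, 0.001]
ft_force: [5.5, 0.7, -8.9]
opening: 17.2
gripper_force: 40.0
```

Request:
drive_tool(
  plan=[
    [0, -0.0029, -0.01, 0, 0, 0, -1],
    [0, -0.0007, -0.0104, 0, 0, 0, -1],
  ],
)

```text
clock: 14.88
position: [453.5, 155.0, 100.6]
orientation: [0.0, 0.69, 0.724, 0.0]
ft_force: [4.7, -0.2, -9.2]
opening: 17.0
gripper_force: 40.0
```

Request:
drive_tool(
  plan=[
    [0, 0.0015, -0.0104, 0, 0, 0, -1],
    [0, 0.0036, -0.0098, 0, 0, 0, -1],
  ],
)

```text
clock: 15.12
position: [458.4, 155.3, 121.0]
orientation: [0.0, 0.69, 0.724, -0.0]
ft_force: [6.2, -1.9, -9.9]
opening: 17.1
gripper_force: 40.0
```

Request:
drive_tool(
  plan=[
    [0, 0.0055, -0.0089, 0, 0, 0, -1],
    [0, 0.0073, -0.0075, 0, 0, 0, -1],
  ],
)

```text
clock: 15.38
position: [470.5, 156.0, 136.9]
orientation: [-0.001, 0.69, 0.724, -0.001]
ft_force: [1.8, -1.2, -9.5]
opening: 16.8
gripper_force: 40.0
```

Request:
drive_tool(
  plan=[
    [0, 0.0087, -0.0058, 0, 0, 0, -1],
    [0, 0.0097, -0.0039, 0, 0, 0, -1],
  ],
)

```text
clock: 15.62
position: [489.2, 157.0, 147.1]
orientation: [-0.001, 0.69, 0.724, -0.001]
ft_force: [-1.2, -2.0, -4.1]
opening: 16.9
gripper_force: 40.0
```

Request:
drive_tool(
  plan=[
    [0, 0.0103, -0.0018, 0, 0, 0, -1],
    [0, 0.0104, 0.0004, 0, 0, 0, -1],
  ],
)

```text
clock: 15.88
position: [511.4, 158.1, 148.5]
orientation: [0.0, 0.69, 0.724, 0.001]
ft_force: [-1.5, -1.9, -2.6]
opening: 17.0
gripper_force: 40.0
```

Clean now. I'll continue for a second turn to get good data.

Request:
drive_tool(
  plan=[
    [0, 0.0101, 0.0025, 0, 0, 0, -1],
    [0, 0.0094, 0.0046, 0, 0, 0, -1],
  ],
)

```text
clock: 16.12
position: [530.9, 159.1, 140.9]
orientation: [0.0, 0.69, 0.723, 0.001]
ft_force: [-1.4, -2.2, 0.3]
opening: 16.7
gripper_force: 40.0
```

Request:
drive_tool(
  plan=[
    [0, 0.0082, 0.0064, 0, 0, 0, -1],
    [0, 0.0067, 0.008, 0, 0, 0, -1],
  ],
)

```text
clock: 16.38
position: [545.5, 159.9, 126.2]
orientation: [0.0, 0.69, 0.723, 0.001]
ft_force: [0.1, -0.5, 1.4]
opening: 17.1
gripper_force: 40.0
```

Request:
drive_tool(
  plan=[
    [0, 0.0049, 0.0092, 0, 0, 0, -1],
    [0, 0.0029, 0.01, 0, 0, 0, -1],
  ],
)

```text
clock: 16.62
position: [552.9, 160.3, 106.9]
orientation: [0.0, 0.69, 0.723, 0.001]
ft_force: [-1.6, -0.1, 3.0]
opening: 17.1
gripper_force: 40.0
```

Request:
drive_tool(
  plan=[
    [0, 0.0007, 0.0104, 0, 0, 0, -1],
    [0, -0.0015, 0.0104, 0, 0, 0, -1],
  ],
)

```text
clock: 16.88
position: [551.8, 160.2, 86.2]
orientation: [0.0, 0.69, 0.724, 0.0]
ft_force: [-1.5, 0.8, 5.6]
opening: 17.2
gripper_force: 40.0
```

Request:
drive_tool(
  plan=[
    [0, -0.0036, 0.0098, 0, 0, 0, -1],
    [0, -0.0055, 0.0089, 0, 0, 0, -1],
  ],
)

```text
clock: 17.12
position: [543.0, 159.7, 68.2]
orientation: [0.001, 0.69, 0.724, 0.001]
ft_force: [-2.7, -0.1, 10.4]
opening: 16.8
gripper_force: 40.0
```

Request:
drive_tool(
  plan=[
    [0, -0.0073, 0.0075, 0, 0, 0, -1],
    [0, -0.0087, 0.0058, 0, 0, 0, -1],
  ],
)

```text
clock: 17.38
position: [530.1, 159.1, 56.6]
orientation: [0.003, 0.69, 0.724, 0.003]
ft_force: [3.2, -0.4, 11.7]
opening: 16.6
gripper_force: 40.0
```

Request:
drive_tool(
  plan=[
    [0, -0.0097, 0.0039, 0, 0, 0, -1],
    [0, -0.0103, 0.0018, 0, 0, 0, -1],
  ],
)

```text
clock: 17.62
position: [512.8, 158.2, 50.1]
orientation: [0.005, 0.69, 0.723, 0.006]
ft_force: [11.7, 1.4, -4.6]
opening: 17.0
gripper_force: 40.0
```

Request:
drive_tool(
  plan=[
    [0, -0.0104, -0.0004, 0, 0, 0, -1],
    [0, -0.0101, -0.0025, 0, 0, 0, -1],
  ],
)

```text
clock: 17.88
position: [489.5, 156.9, 51.2]
orientation: [0.003, 0.69, 0.723, 0.003]
ft_force: [9.1, 0.6, -6.9]
opening: 16.9
gripper_force: 40.0
```

Request:
drive_tool(
  plan=[
    [0, -0.0094, -0.0046, 0, 0, 0, -1],
    [0, -0.0082, -0.0064, 0, 0, 0, -1],
  ],
)

```text
clock: 18.12
position: [470.5, 155.9, 61.7]
orientation: [0.002, 0.69, 0.723, 0.002]
ft_force: [9.1, 0.1, -7.9]
opening: 17.3
gripper_force: 40.0
```

```bash
cat > fit2.py <<'E'
import numpy as np
D=np.array([[527,143.3,-1.5,-.8],[542.9,129.9,-4.5,-.8],[548.3,121.2,-6.2,-1],[553.5,101.5,-9.1,3.5],[550.4,81.5,-13.2,10.5],[541.1,65.7,-13.9,22.4],[530.7,56.7,-2.1,21],[516.1,50.9,13,-12.5],
[490.3,51.1,9.3,-10.7],[470.8,61.5,6.3,-10.8],[457.8,78.9,5.5,-8.9],[453.5,100.6,4.7,-9.2],[458.4,121,6.2,-9.9],[470.5,136.9,1.8,-9.5],[489.2,147.1,-1.2,-4.1],[511.4,148.5,-1.5,-2.6],
[530.9,140.9,-1.4,.3],[545.5,126.2,.1,1.4],[552.9,106.9,-1.6,3.0],[551.8,86.2,-1.5,5.6],[543,68.2,-2.7,10.4],[530.1,56.6,3.2,11.7],[512.8,50.1,11.7,-4.6],[489.5,51.2,9.1,-6.9],[470.5,61.7,9.1,-7.9]])
q=np.arctan2(D[:,0]-503.6,D[:,1]-99); R=-(D[:,2]*np.cos(q)-D[:,3]*np.sin(q)); rad=D[:,2]*np.sin(q)+D[:,3]*np.cos(q)
print(np.c_[np.degrees(q)%360,R,rad].round(1))
def fit(s,free=True):
    M=np.c_[np.ones(len(s)),-np.sin(q[s]),-np.cos(q[s])]; x,*_=np.linalg.lstsq(M,R[s],rcond=None)
    print(x.round(2),"A",np.hypot(*x[1:]).round(2),"beta",np.degrees(np.arctan2(x[2],x[1])).round(1),"res",(R[s]-M@x).round(1))
fit(np.arange(25));fit(np.arange(8,25)); s=[i for i in range(8,25) if abs(rad[i])<6]; fit(np.array(s))
E
python3 fit2.py
```

```text
[[ 2.780e+01  1.000e+00 -1.400e+00]
 [ 5.180e+01  2.200e+00 -4.000e+00]
 [ 6.360e+01  1.900e+00 -6.000e+00]
 [ 8.710e+01  4.000e+00 -8.900e+00]
 [ 1.105e+02  5.200e+00 -1.600e+01]
 [ 1.316e+02  7.500e+00 -2.530e+01]
 [ 1.474e+02  9.600e+00 -1.880e+01]
 [ 1.654e+02  9.400e+00  1.540e+01]
 [ 1.955e+02  1.180e+01  7.800e+00]
 [ 2.212e+02  1.190e+01  4.000e+00]
 [ 2.463e+02  1.040e+01 -1.500e+00]
 [ 2.718e+02  9.000e+00 -5.000e+00]
 [ 2.960e+02  6.200e+00 -9.900e+00]
 [ 3.189e+02  4.900e+00 -8.300e+00]
 [ 3.433e+02  2.300e+00 -3.600e+00]
 [ 9.000e+00  1.100e+00 -2.800e+00]
 [ 3.310e+01  1.300e+00 -5.000e-01]
 [ 5.700e+01  1.100e+00  8.000e-01]
 [ 8.090e+01  3.200e+00 -1.100e+00]
 [ 1.049e+02  5.000e+00 -2.900e+00]
 [ 1.280e+02  6.500e+00 -8.500e+00]
 [ 1.480e+02  8.900e+00 -8.200e+00]
 [ 1.693e+02  1.060e+01  6.700e+00]
 [ 1.964e+02  1.070e+01  4.000e+00]
 [ 2.216e+02  1.210e+01 -1.000e-01]]
[6.34 2.59 4.63] A 5.3 beta 60.8 res [-0.1  0.7 -0.1  0.4 -0.3  0.   0.7 -0.7  0.3  0.3 -0.2  0.3 -0.5  0.3
 -0.3 -0.3  0.3 -0.5  0.2  0.  -0.6  0.   0.2 -0.8  0.5]
[6.29 2.69 4.69] A 5.41 beta 60.2 res [ 0.3  0.3 -0.3  0.2 -0.5  0.4 -0.2 -0.2  0.4 -0.4  0.3  0.1 -0.5  0.1
  0.3 -0.9  0.5]
[6.28 2.66 4.66] A 5.37 beta 60.3 res [ 0.3 -0.2  0.3 -0.3 -0.2  0.4 -0.4  0.3  0.1 -0.8  0.5]
```

Request:
drive_tool(
  plan=[
    [0, 0.0082, 0.0064, 0, 0, 0, -1],
    [0, 0.0094, 0.0046, 0, 0, 0, -1],
    [0, 0.0101, 0.0025, 0, 0, 0, -1],
  ],
)

```text
clock: 18.5
position: [497.6, 157.4, 49.3]
orientation: [0.0, 0.69, 0.723, 0.0]
ft_force: [-0.1, -0.1, 10.9]
opening: 16.8
gripper_force: 40.0
```

Request:
drive_tool(
  plan=[
    [0, 0.0104, 0.0004, 0, 0, 0, -1],
    [0, 0.0103, -0.0018, 0, 0, 0, -1],
    [0, 0.0097, -0.0039, 0, 0, 0, -1],
  ],
)

```text
clock: 18.88
position: [524.0, 158.7, 53.4]
orientation: [-0.003, 0.69, 0.723, -0.003]
ft_force: [-6.5, 0.0, 8.9]
opening: 17.2
gripper_force: 40.0
```

Request:
drive_tool(
  plan=[
    [0, 0.0087, -0.0058, 0, 0, 0, -1],
    [0, 0.0073, -0.0075, 0, 0, 0, -1],
    [0, 0.003, -0.004, 0, 0, 0, -1],
    [0, 0, 0, 0, 0, 0, -1],
    [0, 0, 0, 0, 0, 0, -1],
  ],
)

```text
clock: 19.5
position: [544.6, 159.8, 70.9]
orientation: [-0.001, 0.69, 0.724, -0.0]
ft_force: [-2.1, 2.2, -5.8]
opening: 17.0
gripper_force: 40.0
```

```bash
python3 - <<'E'
from r import *
s=st();p=s["position"]; print(np.degrees(np.arctan2(p[0]-503.6,p[2]-99)),np.hypot(p[0]-503.6,p[2]-99))
print("target",503.6+50*np.sin(np.radians(119.6)),99+50*np.cos(np.radians(119.6)))
E
```

```text
t 19.5 pos [544.6 159.8  70.9] yaw 2.69 z [-0.001  0.    -1.   ] F [-2.1  2.2 -5.8] M [ 0.23  0.4  -0.02] open 17.0 gf 40.0 j [0.13 0.34 1.68 0.   1.13 0.09]
124.42588566359015 49.75655702915884
target 547.074746475261 74.30290667078846
```

Request:
drive_tool(
  plan=[
    [0, 0.0013, -0.002, 0, 0, 0, -1],
    [0, 0.0012, -0.002, 0, 0, 0, -1],
    [0, 0, 0, 0, 0, 0, -1],
    [0, 0, 0, 0, 0, 0, -1],
  ],
)

```text
clock: 20.0
position: [547.8, 160.0, 75.9]
orientation: [-0.0, 0.69, 0.724, 0.0]
ft_force: [-2.5, 3.0, -2.9]
opening: 17.1
gripper_force: 40.0
```

```bash
python3 - <<'E'
from r import *
s=st();p=s["position"]; print(np.degrees(np.arctan2(p[0]-503.6,p[2]-99)),np.hypot(p[0]-503.6,p[2]-99))
E
```

```text
t 20.0 pos [547.8 160.   75.9] yaw 2.69 z [-0.  0. -1.] F [-2.5  3.  -2.9] M [0.45 0.69 0.03] open 17.1 gf 40.0 j [0.13 0.34 1.67 0.   1.14 0.09]
117.58700358260914 49.84099529361927
```

Request:
drive_tool(
  plan=[
    [0, -0.001, 0.0018, 0, 0, 0, -1],
    [0, -0.0004, 0.0009, 0, 0, 0, -1],
    [0, 0, 0, 0, 0, 0, -1],
    [0, 0, 0, 0, 0, 0, -1],
    [0, 0, 0, 0, 0, 0, -1],
  ],
)

```text
clock: 20.62
position: [547.8, 159.9, 75.7]
orientation: [0.001, 0.69, 0.724, 0.001]
ft_force: [-6.3, 1.5, 7.4]
opening: 16.9
gripper_force: 40.0
```

```bash
python3 - <<'E'
from r import *
c=manip.capture("scene"); cv2.imwrite("pics/end.png",cv2.resize(c["img"][:,:,::-1],(784,588)))
s=st();p=s["position"]; print(np.degrees(np.arctan2(p[0]-503.6,p[2]-99)),s["qvel"].round(3))
E
```

```text
t 20.68 pos [547.9 159.9  75.7] yaw 2.69 z [ 0.003  0.    -1.   ] F [-6.1  1.4  7.2] M [ 0.26  1.13 -0.05] open 17.1 gf 40.0 j [ 0.13  0.33  1.67 -0.    1.13  0.09]
117.71826862022613 [-0.001  0.     0.001  0.    -0.001  0.002]
```

View pics/end.png

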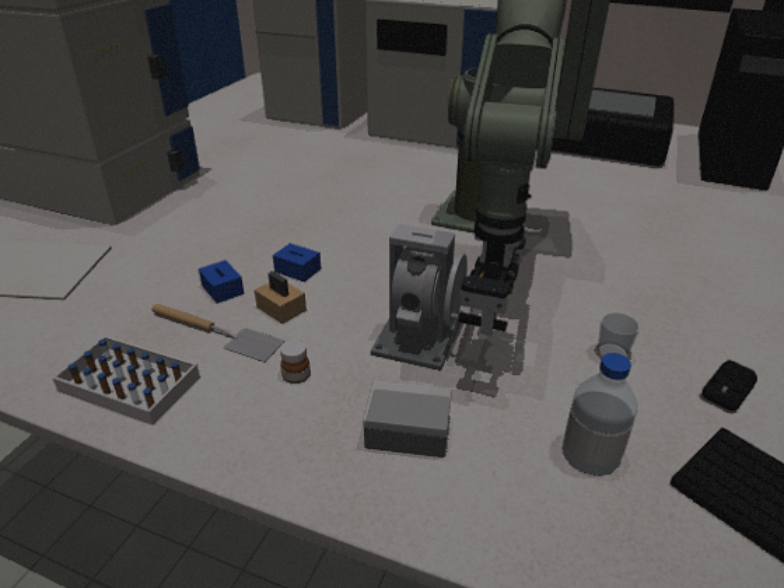

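The key stands in the beech block at (279,284), the handle is gripped at (483,320), and nothing else has moved. The drum is 2° short, so one last nudge and then I'll release the push.

Request:
drive_tool(
  plan=[
    [0, -0.001, 0.002, 0, 0, 0, -1],
    [0, 0, 0, 0, 0, 0, -1],
    [0, 0, 0, 0, 0, 0, -1],
    [0, 0.0005, -0.001, 0, 0, 0, -1],
    [0, 0, 0, 0, 0, 0, -1],
  ],
)

```text
clock: 21.3
position: [547.0, 159.9, 74.2]
orientation: [0.001, 0.69, 0.724, 0.001]
ft_force: [-5.7, 1.2, 5.7]
opening: 16.8
gripper_force: 40.0
```

```bash
python3 - <<'E'
from r import *
s=st();p=s["position"]; print(np.degrees(np.arctan2(p[0]-503.6,p[2]-99)),s["qvel"].round(3))
E
```

```text
t 21.3 pos [547.  159.9  74.2] yaw 2.69 z [ 0.002  0.    -1.   ] F [-5.7  1.2  5.7] M [0.28 1.07 0.03] open 16.8 gf 40.0 j [0.13 0.33 1.67 0.   1.13 0.09]
119.70433942961402 [-0.    -0.001 -0.    -0.    -0.001  0.   ]
```

The handle is at 119.7° against a target of 119.6°, and the drum is still. Handing in.

```bash
python3 -c "
from plant import manip
print(manip.close_job())"
```

```text
the job is handed in; nothing more can be done
None
```

I handed the job in at about 21 s: the key is fully home in the beech slot, and I turned the drum just over 1.5 turns, then back about 100° to put the heavy side straight down by my force fit (handle 119.7°, target 119.6°, fit good to a few degrees), with the drum still and the handle still gripped.

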